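# Lock the missing quarter-turn fastener into a junction-box cover

## Task

The cover of the junction box still lacks one of its two quarter-turn fasteners. Take the loose wing-handled fastener from the black holder, push it fully home through the cover's empty slot with its cross-pin lined up with the slot, then give it a quarter turn either way so that its wing lies across the slot like the one already locked, and let go. Leave the round-knobbed plug in its pocket.

Things in the scene. Friction and masses are not known exactly. Their poses are not given: they have to be found in the camera images.
- stud: Loose steel fastener, upright in one holder pocket. Origin: centre of its flange's underside; z up. Flange 50 mm wide, 5 thick. Wing to grip: 42 mm along x, 10 thick along y, 5 to 45 mm above the origin. Below: 12 mm shaft with a cross-pin at its foot, 42 mm along x, 12 in diameter, underside 22 mm below the origin. A half turn is the same. Its twin on the box is already locked: leave it.
- slot (a point): Centre of the empty slot's mouth in the box cover's top face, 72 mm above the table. Slot 52 mm along x, 22 along y; cover 6 mm thick, free below; z up. Box fixed, 170 x 250 mm. Fully in, the fastener's flange lies on the cover, its origin at this point (play 5 mm), the pin 4 mm clear under the cover; it turns freely, without a stop. Locked twin: 130 mm off along -y, 45 mm high.
- holder: Fixed black block, 85 x 220 x 30 mm; origin: centre of its underside, y along its length. Two pockets 54 mm (along y) x 24 mm, centred 55 mm either side of the origin. The fastener hangs in one, the plug in the other (it varies), flanges resting on the block's top, wing roughly along y. Lift straight up 25 mm or more to come free.
- plug: Bystander in the other pocket: steel plug, round knob 32 mm across, 33 mm high, on a flange 40 mm across, no wing. Origin: centre of the flange's underside. Leave it in its pocket.
Mind the look-alikes: they are no part of the job. Leave any yellow look-alike of the stud alone.

How it is judged:
On the way:
1. the fastener's cross-pin is pushed in through the empty slot (z of stud in the frame of slot between -0.006 and 0.008 m and horizontal distance between stud and slot below 0.014 m), for 0.05 s.
At the end, for the whole second after the job is handed in: The wing-handled fastener sits in the empty slot with its flange on the cover (within 4 mm), within 14 mm of the slot's centre, upright within about 8 degrees, its wing and pin across the slot (within 30 degrees of square to it), at rest; the plug is within 30 mm of where it was (z of stud in the frame of slot between -0.006 and 0.004 m and horizontal distance between stud and slot below 0.014 m and angle between the x axis of stud and the y axis of slot, either way round below 0.52 rad and angle between stud's own z axis and vertical below 0.15 rad and linear speed of stud below 0.02 m/s and distance of plug from where it was at the start of the episode below 0.03 m); the robot touches nothing.
It fails at once if the round-knobbed plug is moved by more than 30 mm (distance of plug from where it was at the start of the episode above 0.03 m).
It also fails if it takes over 45 s, if anything falls off the work surface, if the arm or the gripper's body presses on something with over 40 N, if the wrist force passes 120 N, or if a joint passes its speed limit or range.

## Robot

A 6-joint arm with a two-finger parallel gripper is mounted at the origin on the work surface. World frame = base frame: x ahead of the robot, y to its left, z up, the work surface at z = 0. Lengths are in m, angles in rad, forces in N, time in s.
With the tool pointing down it reaches from about 0.35 to 0.875 m from the base axis. Payload 4.2 kg.
Tool frame: the origin (TCP) lies at the very end of the fingers, on their centre line; the grasp point (between the pads) lies 19 mm behind it; z points along the fingers, y is the line along which they close (so a half turn about z gives the same grasp; the last joint's range is limited). The gripper opens to 87 mm and grips with 3 to 60 N. Pads are 19 mm wide; open, the fingers measure 117 mm over their backs; the gripper's body (75 mm by 190 mm) begins 51 mm behind the grasp point.
Start: joints at [-1.045, 0.385, 0.008, 0, -1.194, -0.259], TCP at [0.165, -0.603, 0.194] pointing down, gripper open.
Joint ranges: [-3.14, 3.14], [-1.21, 2.06], [-1.07, 1.41], [-3.16, 2.05], [-2.99, -0.16], [-3.1, 3.1]. Speed limits (rad/s): [2.79, 2.79, 3.14, 3.14, 3.14, 3.14].

## Interface

Orientations are given as a unit quaternion [w, x, y, z].
In Python, from workcell import manip, viewer gives the robot as it stands.
- The arm moves only by the shell command python3 -m crank 'ROWS' [FORCE]. ROWS is text: rows parted by semicolons, each of 7 numbers parted by spaces: the shift along the world's x, y, z scaled (see below), then the turn, a rotation vector about the world's x, y, z scaled (see below), then the opening, from 0 (shut) to 1 (fully open). In form: tx ty tz wx wy wz hand; .... A call has 1 to 12 rows; each row shifts and turns the commanded pose from where the row before left it; what a row does not reach is not made up. The controller multiplies each number of a shift by 0.1 m and each number of a turn by 0.1 rad. A row lasts 1/12 s, in which the tool goes at most 41.7 mm and 7.16 degrees, less where a joint would pass 70% of its speed; a pose out of reach is approached as far as the arm can. A call with a number of a shift or a turn outside -1 to 1 is refused whole. A call with a gripper value outside its range is refused whole. The fingers move at their own pace and stop on an object; FORCE is the grip in N (left out, the last holds). Time passes only in rows, so rows that do not move let the fingers close. It gives the time, the measured TCP pose, the force, the opening and the grip force at its end, in the units of the state.
- manip.get_state(): the state, without advancing time (a new reading comes with each control period).
- viewer.grab_frame(name): name is "scene" or "top" or "wrist"; returns (picture, depth): 384x512x3 uint8, red, green, blue; 384x512 float32, m along the optical axis (not along the pixel's ray), 0 where there is no reading.
- viewer.camera_model(name): a dict with "intrinsics" (3x3 intrinsics, pixels), "extrinsics" (4x4, takes a point from world to camera coordinates). Camera axes: x right, y down, z forward; pixel columns grow to the right and rows downward; lengths in m; the calibration is good to about 2 mm. A picture is of the moment at which its call begins: read the wrist's pose just before it. camera_model takes no time and is no camera call; for the wrist camera it gives the pose at the moment of the call.
- manip.sign_off(): hands the job in; it is judged then, once.
The state is a dict: "time_s": time; "joint_pos": joint angles; "qd": joint speeds; "joint_torque": joint torques, N m; "ee_pos": TCP position; "tool_rot": TCP orientation; "ft_force": force on the tool from outside, world axes, zero at the start; "moment": the same for the moment, N m; "width": finger opening in m; "grip_force": force on a finger pad.
Only numpy, scipy, OpenCV 4.12 (cv2) and the standard library are available. Lean on these libraries where they do the work, as an engineer would, in place of code of your own. Each camera call takes 0.05 s, during which the arm holds its last target. There are 200 camera calls.

## Working session

There is one attempt and no reset: what is moved stays moved. The work goes in short steps, Python scripts to look and compute and a shell command to move; the robot and the scene stay as the last step left them, time stands still between calls to the robot, and variables do not carry over. Pictures are saved under pics/ and viewed, at most 10 in all, crops included, and the job is handed in when it is done.

```bash
mkdir -p pics; cat > h.py <<'E'
import numpy as np, cv2
from workcell import manip, viewer
def cloud(name):
    s=manip.get_state(); m=viewer.camera_model(name)
    im,d=viewer.grab_frame(name)
    K=np.array(m["intrinsics"]);T=np.linalg.inv(np.array(m["extrinsics"]))
    v,u=np.indices(d.shape)
    P=np.stack([(u-K[0,2])/K[0,0]*d,(v-K[1,2])/K[1,1]*d,d],-1)
    return im,d,P@T[:3,:3].T+T[:3,3]
E
python3 - <<'E'
from h import *
for n in("top","scene"):
    im,d,W=cloud(n); np.savez(f"pics/{n}0.npz",im=im,d=d,W=W); cv2.imwrite(f"pics/{n}0.png",im[...,::-1])
s=manip.get_state();print(s)
E
```

```text
{'time_s': 0.1, 'joint_pos': array([-1.04542509e+00,  3.85479666e-01,  6.78973180e-03, -4.16675741e-04,
       -1.19403123e+00, -2.58596131e-01]), 'qd': array([ 0.00120502, -0.00154243,  0.0025802 ,  0.00075767,  0.00050037,
       -0.00059576]), 'joint_torque': array([-2.91187534e-04, -3.91690385e+01,  1.87935287e+01,  4.23192590e+00,
        1.34368622e-02, -7.24729921e-05]), 'ee_pos': array([ 0.16461476, -0.6023213 ,  0.19328244]), 'tool_rot': array([-1.88701276e-04, -1.32916144e-01,  9.91126801e-01,  9.63398977e-04]), 'ft_force': array([0.18589286, 0.19542028, 0.23807086]), 'moment': array([ 0.04308106,  0.00749956, -0.00082964]), 'grip_force': 0.0, 'width': 0.08681921586843776}
```

View pics/top0.png

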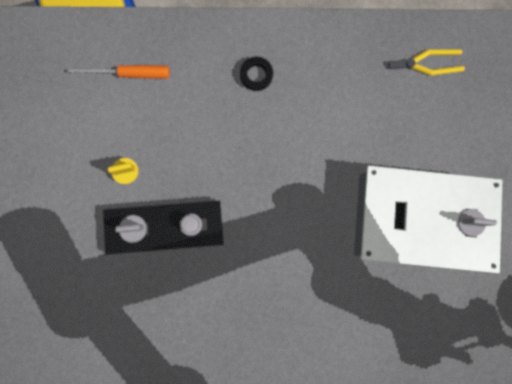

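View pics/scene0.png

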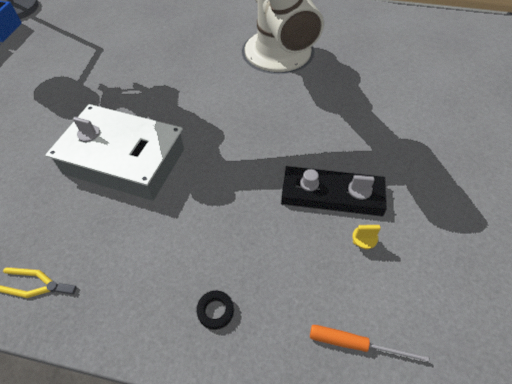

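Candidates in the top view are the steel wing in the holder (131,229), the plug with its round knob (191,224), the yellow look-alike (124,170) and the locked twin on the box (473,222). I choose (131,229). The empty slot is at (400,215).

```bash
cat > m.py <<'E'
from h import *
z=np.load("pics/top0.npz");im,d,W=z["im"],z["d"],z["W"]
def pr(n,p): print(n,np.round(p,4))
def rect(n,P):
    r=cv2.minAreaRect((P[:,:2]*1000).astype(np.float32)); b=cv2.boxPoints(r)/1000
    e=max((b[1]-b[0],b[2]-b[1]),key=np.linalg.norm)
    pr(n,[r[0][0]/1000,r[0][1]/1000,np.median(P[:,2]),*np.array(r[1])/1000,np.degrees(np.arctan2(e[1],e[0])),len(P)])
def win(u0,u1,v0,v1,lo,hi):
    w=W[v0:v1,u0:u1].reshape(-1,3); return w[(w[:,2]>lo)&(w[:,2]<hi)]
for q in[(131,229),(191,224),(124,170),(473,222),(400,215),(30,300)]: pr(q,W[q[1],q[0]])
rect("holder",win(95,232,190,262,.022,.033))
rect("wing",win(105,155,205,250,.055,.09))
rect("flange",win(105,155,205,250,.0325,.045))
rect("plugtop",win(170,215,205,245,.052,.09))
rect("box",win(345,512,150,290,.064,.08))
rect("twin",win(440,505,195,250,.095,.14))
g=im[185:245,380:420].mean(-1)
v,u=np.where(g<90); 
# slot: project dark pixels onto z=.072
from h import viewer
m=viewer.camera_model("top");K=np.array(m["intrinsics"]);T=np.linalg.inv(np.array(m["extrinsics"]))
r=np.stack([(u+380-K[0,2])/K[0,0],(v+185-K[1,2])/K[1,1],np.ones(len(u))],-1)@T[:3,:3].T
P=T[:3,3]+r*((.072-T[2,3])/r[:,2])[:,None]; rect("slot",P); pr("slotmean",P.mean(0)); pr("cam",T[:3,3])
a=cv2.resize(im[150:265,85:240],None,fx=4,fy=4,interpolation=2);b=cv2.resize(im[185:245,380:420],None,fx=4,fy=4,interpolation=2)
a[:b.shape[0],-b.shape[1]:]=b
cv2.imwrite("pics/crop.png",a[...,::-1])
E
python3 m.py
```

```text
(131, 229) [0.4907 0.266  0.0728]
(191, 224) [0.4992 0.1619 0.0603]
(124, 170) [0.5992 0.2852 0.0561]
(473, 222) [ 0.4967 -0.3257  0.1134]
(400, 215) [ 0.5162 -0.2425  0.0063]
(30, 300) [3.608e-01 4.702e-01 1.000e-04]
holder [ 4.95000e-01  2.18000e-01  2.84000e-02  8.51000e-02  2.20400e-01
 -8.57948e+01  4.45700e+03]
wing [ 4.9230e-01  2.7260e-01  7.2600e-02  1.0100e-02  4.0900e-02 -8.4322e+01
  1.5000e+02]
flange [ 4.87400e-01  2.74900e-01  3.38000e-02  4.94000e-02  5.93000e-02
 -2.05202e+01  3.26000e+02]
plugtop [4.99300e-01 1.64700e-01 6.13000e-02 3.06000e-02 2.90000e-02 8.89978e+01
 2.42000e+02]
box [ 5.04900e-01 -2.77400e-01  7.05000e-02  2.51900e-01  1.70500e-01
  8.38885e+01  1.21630e+04]
twin [ 4.97100e-01 -3.45000e-01  1.14100e-01  4.04000e-02  1.01000e-02
  8.34956e+01  1.88000e+02]
slot [ 5.114e-01 -2.160e-01  7.200e-02  1.740e-02  4.660e-02 -6.507e+00
  2.490e+02]
slotmean [ 0.5114 -0.216   0.072 ]
cam [0.4661 0.0828 0.8163]
```

View pics/crop.png

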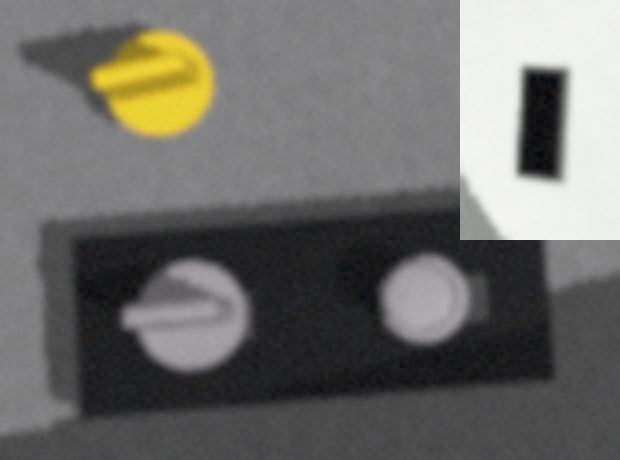

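The crop confirms the choice: a grey wing on a flange in the left pocket, and the round plug in the right one. Stud is at (0.491, 0.273) with its wing at about 95.5°. Slot is at (0.5115, -0.2155) with its long axis at 173.5°. Sizes and the twin's offset agree.

Plan: tool-y 105.3° → 185.5° at the stud, then +78° to line up with the slot, then -90° to lock.

```bash
python3 -m crank '.29 .3 .05 0 0 1 1;.29 .3 .05 0 0 1 1;.29 .3 .05 0 0 1 1;.29 .3 .05 0 0 1 1;.29 .3 .05 0 0 1 1;.29 .3 .05 0 0 1 1;.29 .3 .05 0 0 1 1;.29 .3 .05 0 0 1 1;.29 .3 .05 0 0 1 1;.29 .3 .05 0 0 1 1;.29 .3 .05 0 0 1 1;.29 .3 .05 0 0 1 1'; python3 -m crank '0 .38 0 0 0 1 1;0 .38 0 0 0 1 1;0 .38 0 0 0 0 1;0 .38 0 0 0 0 1;0 .38 0 0 0 0 1;0 .38 0 0 0 0 1;0 .38 0 0 0 0 1;0 .38 0 0 0 0 1;0 .38 0 0 0 0 1;0 .38 0 0 0 0 1;0 .38 0 0 0 0 1;0 0 0 0 0 0 1'
cat > st.py <<'E'
from h import *
from scipy.spatial.transform import Rotation as R
s=manip.get_state();r=R.from_quat(np.roll(s["tool_rot"],-1)).as_matrix()
print(np.round(s["ee_pos"],4),"toolY",np.degrees(np.arctan2(r[1,1],r[0,1])).round(2),"toolz",r[:,2].round(3),"w",round(s["width"],4),"g",s["grip_force"],"F",s["ft_force"].round(1),"t",s["time_s"])
E
python3 st.py
```

```text
time_s: 1.1
ee_pos: [0.5106, -0.244, 0.2537]
tool_rot: [-0.0, -0.671, 0.741, 0.0]
ft_force: [1.0, -0.9, 0.1]
width: 0.087
grip_force: 0.0
time_s: 2.1
ee_pos: [0.5097, 0.1773, 0.2527]
tool_rot: [-0.0, 0.742, -0.67, -0.0]
ft_force: [0.7, -0.3, 0.0]
width: 0.0868
grip_force: 0.0
[0.5097 0.1773 0.2527] toolY -174.18 toolz [-0.     0.001 -1.   ] w 0.0868 g 0.0 F [ 0.7 -0.3  0. ] t 2.1
```

```bash
python3 -m crank '-.06 .32 0 0 0 0 1;-.06 .32 0 0 0 0 1;-.06 .32 0 0 0 0 1;0 0 -.3 0 0 0 1;0 0 -.3 0 0 0 1;0 0 -.3 0 0 0 1;0 0 0 0 0 0 1;0 0 0 0 0 0 1'
python3 st.py; python3 - <<'E'
from h import *
im,d,W=cloud("wrist");cv2.imwrite("pics/w1.png",im[...,::-1])
w=W.reshape(-1,3);w=w[(w[:,2]>.055)&(w[:,2]<.085)&(abs(w[:,0]-.491)<.04)&(abs(w[:,1]-.273)<.04)]
r=cv2.minAreaRect((w[:,:2]*1000).astype(np.float32));print(r,len(w),w[:,2].max())
E
```

```text
time_s: 2.77
ee_pos: [0.4913, 0.2671, 0.1626]
tool_rot: [0.002, 0.74, -0.672, 0.0]
ft_force: [0.7, -0.5, 1.8]
width: 0.0868
grip_force: 0.0
[0.4913 0.2671 0.1626] toolY -174.49 toolz [-0.003 -0.003 -1.   ] w 0.0868 g 0.0 F [ 0.7 -0.5  1.8] t 2.7667
((488.7505187988281, 273.96026611328125), (9.363102912902832, 41.11024475097656), 5.508519172668457) 410 0.07649252471896395
```

View pics/w1.png

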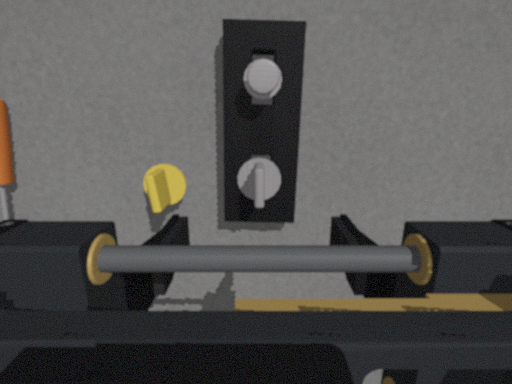

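The wrist view shows the wing at (259,185), centred between the fingers. The plug is at (263,77) and the yellow part at (162,190), clear to the side. The wing measures (0.489, 0.274) at 95.5°, which agrees with the tool. Going down to grasp.

```bash
python3 -m crank '-.01 .06 -.2 0 0 0 1;0 0 -.25 0 0 0 1;0 0 -.25 0 0 0 1;0 0 -.25 0 0 0 1;0 0 -.2 0 0 0 1;0 0 -.05 0 0 0 1;0 0 0 0 0 0 1;0 0 0 0 0 0 1' 40
python3 -m crank '0 0 0 0 0 0 0;0 0 0 0 0 0 0;0 0 0 0 0 0 0;0 0 0 0 0 0 0;0 0 0 0 0 0 0;0 0 0 0 0 0 0;0 0 0 0 0 0 0;0 0 0 0 0 0 0' 40; python3 st.py
```

```text
time_s: 3.48
ee_pos: [0.4925, 0.2752, 0.0459]
tool_rot: [-0.002, 0.74, -0.672, 0.0]
ft_force: [-0.2, -0.3, 1.3]
width: 0.0874
grip_force: 0.0
time_s: 4.15
ee_pos: [0.4908, 0.2741, 0.0437]
tool_rot: [0.0, 0.74, -0.672, -0.0]
ft_force: [0.4, -0.1, 0.1]
width: 0.042
grip_force: 0.0
[0.4908 0.2741 0.0437] toolY -174.5 toolz [-0. -0. -1.] w 0.042 g 0.0 F [ 0.4 -0.1  0.1] t 4.15
```

```bash
python3 -m crank '0 0 0 0 0 0 0;0 0 0 0 0 0 0;0 0 0 0 0 0 0;0 0 0 0 0 0 0;0 0 0 0 0 0 0;0 0 0 0 0 0 0;0 0 0 0 0 0 0;0 0 0 0 0 0 0' 40; python3 st.py
```

```text
time_s: 4.82
ee_pos: [0.4908, 0.2741, 0.0437]
tool_rot: [0.0, 0.74, -0.672, -0.0]
ft_force: [-0.3, 0.5, 0.1]
width: 0.0084
grip_force: 40.0
[0.4908 0.2741 0.0437] toolY -174.5 toolz [-0. -0. -1.] w 0.0084 g 39.999545216560364 F [-0.3  0.5  0.1] t 4.8167
```

```bash
python3 -m crank '0 0 .1 0 0 0 0;0 0 .2 0 0 0 0;0 0 .3 0 0 0 0;0 0 .3 0 0 0 0;0 0 .3 0 0 0 0;0 0 .3 0 0 0 0;0 0 .1 0 0 0 0;0 0 0 0 0 0 0'; python3 st.py
python3 -m crank '0 -.3 0 0 0 .9 0;0 -.35 0 0 0 1 0;0 -.35 0 0 0 1 0;0 -.35 0 0 0 1 0;0 -.35 0 0 0 1 0;0 -.35 0 0 0 1 0;0 -.35 0 0 0 1 0;0 -.35 0 0 0 1 0;0 -.35 0 0 0 1 0;0 -.35 0 0 0 1 0;0 -.35 0 0 0 1 0;0 -.35 0 0 0 1 0'
python3 -m crank '.05 -.35 0 0 0 1 0;.05 -.25 0 0 0 .7 0;.05 -.14 0 0 0 0 0;.05 0 0 0 0 0 0;0 0 0 0 0 0 0;0 0 0 0 0 0 0'; python3 st.py
```

```text
time_s: 5.48
ee_pos: [0.4923, 0.2752, 0.2076]
tool_rot: [-0.004, 0.74, -0.672, 0.0]
ft_force: [0.2, -0.0, -0.8]
width: 0.0085
grip_force: 40.0
[0.4923 0.2752 0.2076] toolY -174.49 toolz [ 0.006  0.005 -1.   ] w 0.0085 g 39.999255537986755 F [ 0.2 -0.  -0.8] t 5.4833
time_s: 6.48
ee_pos: [0.4892, -0.1424, 0.2017]
tool_rot: [-0.0, 0.99, -0.14, -0.002]
ft_force: [1.4, -0.1, -0.9]
width: 0.0085
grip_force: 40.0
time_s: 6.98
ee_pos: [0.51, -0.2142, 0.2022]
tool_rot: [-0.0, 0.998, -0.057, -0.002]
ft_force: [0.3, -0.2, 0.4]
width: 0.0088
grip_force: 40.0
[ 0.51   -0.2142  0.2022] toolY -96.58 toolz [-0.003  0.001 -1.   ] w 0.0088 g 39.99937355518341 F [ 0.3 -0.2  0.4] t 6.9833
```

Aligned with the slot. I'll check the grip before inserting.

```bash
python3 - <<'E'
from h import *
a=cloud("scene")[0];b,d,W=cloud("wrist")
cv2.imwrite("pics/c2.png",np.hstack([cv2.resize(a[40:240,20:220],(384,384),interpolation=2),cv2.resize(b,(412,309))[:].copy() if 0 else np.pad(cv2.resize(b,(412,309)),((0,75),(0,0),(0,0)))])[...,::-1])
w=W.reshape(-1,3);print(np.sum((w[:,2]>.12)&(w[:,2]<.25)&(np.hypot(w[:,0]-.51,w[:,1]+.215)<.04)))
k=(abs(W[...,2]-.19)<.012)&(np.hypot(W[...,0]-.51,W[...,1]+.215)<.035)
print(W[k].mean(0) if k.any() else 0,k.sum())
E
```

```text
3190
[ 0.51671869 -0.21474673  0.19348501] 1848
```

View pics/c2.png

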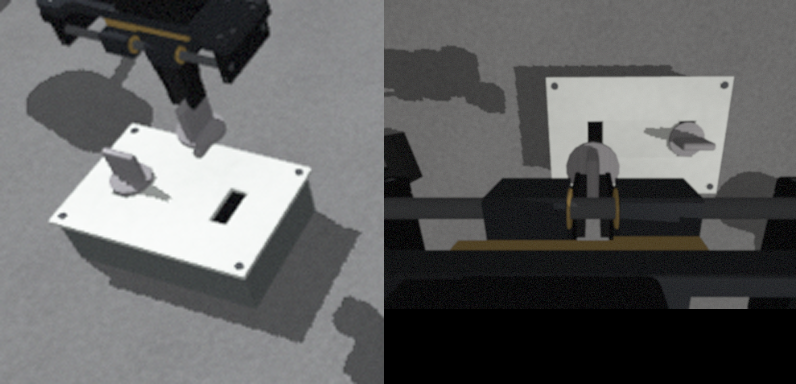

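The view shows the stud in the pads (scene crop 205,130) above the slot (230,207). It may be leaning, so I'll fit the flange plane.

```bash
cat > fl.py <<'E'
from h import *
import sys
cx,cy,zt,ht=map(float,sys.argv[1:])
for n in("wrist","scene"):
    im,d,W=cloud(n)
    k=(abs(W[...,2]-zt)<ht)&(np.hypot(W[...,0]-cx,W[...,1]-cy)<.04)&(d>0)
    P=W[k]; best=0
    rng=np.random.default_rng(0)
    for _ in range(800):
        a=P[rng.choice(len(P),3,False)];nn=np.cross(a[1]-a[0],a[2]-a[0]);L=np.linalg.norm(nn)
        if L<1e-5:continue
        nn/=L
        if abs(nn[2])<.7:continue
        i=abs((P-a[0])@nn)<.001
        if i.sum()>best:best=i.sum();I=i
    Q=P[I];c=Q.mean(0);nn=np.linalg.svd(Q-c)[2][2];nn*=np.sign(nn[2])
    lo,hi=np.percentile(Q,[1,99],0)
    print(n,len(P),best,"n",nn.round(3),"tilt",np.degrees(np.arccos(nn[2])).round(1),"lo",lo.round(4),"hi",hi.round(4))
E
python3 fl.py .51 -.215 .193 .02; python3 st.py
```

```text
wrist 1917 1579 n [ 0.002 -0.003  1.   ] tilt 0.2 lo [ 0.4964 -0.2374  0.193 ] hi [ 0.5327 -0.1904  0.1949]
scene 383 149 n [0.032 0.018 0.999] tilt 2.1 lo [ 0.4886 -0.2355  0.1933] hi [ 0.5346 -0.1884  0.196 ]
[ 0.5106 -0.214   0.2037] toolY -96.5 toolz [-0.  0. -1.] w 0.009 g 39.999298453330994 F [-0.5  1.3  0.8] t 7.1833
```

The stud is upright, with its flange centred at about (0.511, -0.213). Descending.

```bash
python3 -m crank '.01 -.02 -.2 0 0 0 0;0 0 -.2 0 0 0 0;0 0 -.2 0 0 0 0;0 0 -.1 0 0 0 0;0 0 -.1 0 0 0 0;0 0 0 0 0 0 0;0 0 0 0 0 0 0'; python3 st.py
python3 -m crank '0 0 -.06 0 0 0 0;0 0 -.06 0 0 0 0;0 0 -.06 0 0 0 0;0 0 -.06 0 0 0 0;0 0 -.06 0 0 0 0;0 0 -.05 0 0 0 0;0 0 0 0 0 0 0;0 0 0 0 0 0 0'; python3 st.py
```

```text
time_s: 7.77
ee_pos: [0.5121, -0.2169, 0.1241]
tool_rot: [0.0, 0.998, -0.057, 0.0]
ft_force: [0.2, -0.4, -0.3]
width: 0.0087
grip_force: 40.0
[ 0.5121 -0.2169  0.1241] toolY -96.54 toolz [ 0. -0. -1.] w 0.0087 g 39.999430775642395 F [ 0.2 -0.4 -0.3] t 7.7667
time_s: 8.43
ee_pos: [0.5117, -0.217, 0.0883]
tool_rot: [0.0, 0.998, -0.057, -0.0]
ft_force: [-0.7, -0.3, -1.3]
width: 0.0086
grip_force: 40.0
[ 0.5117 -0.217   0.0883] toolY -96.58 toolz [-0.001 -0.    -1.   ] w 0.0086 g 39.999359250068665 F [-0.7 -0.3 -1.3] t 8.4333
```

The pin is in with no force. Now the last 2 mm, then the quarter turn.

```bash
python3 -m crank '0 0 -.01 0 0 0 0;0 0 -.01 0 0 0 0;0 0 0 0 0 0 0'; python3 st.py
python3 -m crank '0 0 0 0 0 -.8 0;0 0 0 0 0 -.8 0;0 0 0 0 0 -.8 0;0 0 0 0 0 -.8 0;0 0 0 0 0 -.8 0;0 0 0 0 0 -.8 0;0 0 0 0 0 -.8 0;0 0 0 0 0 -.8 0;0 0 0 0 0 -.8 0;0 0 0 0 0 -.8 0'; python3 st.py
python3 -m crank '0 0 0 0 0 -.8 0;0 0 0 0 0 -.8 0;0 0 0 0 0 -.8 0;0 0 0 0 0 -.8 0;0 0 0 0 0 -.8 0;0 0 0 0 0 -.8 0;0 0 0 0 0 -.8 0;0 0 0 0 0 -.8 0;0 0 0 0 0 -.8 0;0 0 0 0 0 -.5 0;0 0 0 0 0 0 0'; python3 st.py
```

```text
time_s: 8.68
ee_pos: [0.5119, -0.2169, 0.0868]
tool_rot: [-0.0, 0.998, -0.057, 0.0]
ft_force: [-0.1, 0.3, -1.7]
width: 0.0088
grip_force: 40.0
[ 0.5119 -0.2169  0.0868] toolY -96.58 toolz [ 0.  0. -1.] w 0.0088 g 39.99932527542114 F [-0.1  0.3 -1.7] t 8.6833
time_s: 9.52
ee_pos: [0.512, -0.2169, 0.087]
tool_rot: [-0.0, 0.896, -0.443, 0.0]
ft_force: [-0.3, -0.0, -0.5]
width: 0.0087
grip_force: 40.0
[ 0.512  -0.2169  0.087 ] toolY -142.64 toolz [ 0. -0. -1.] w 0.0087 g 39.99603509902954 F [-0.3 -0.  -0.5] t 9.5167
time_s: 10.43
ee_pos: [0.5119, -0.2169, 0.087]
tool_rot: [0.0, -0.665, 0.747, -0.0]
ft_force: [0.1, -0.5, -1.4]
width: 0.0088
grip_force: 40.0
[ 0.5119 -0.2169  0.087 ] toolY 173.42 toolz [ 0. -0. -1.] w 0.0088 g 40.000149607658386 F [ 0.1 -0.5 -1.4] t 10.4333
```

```bash
python3 -m crank '0 0 0 0 0 0 .7;0 0 0 0 0 0 .7;0 0 0 0 0 0 .7;0 0 0 0 0 0 .7;0 0 0 0 0 0 .7;0 0 0 0 0 0 .7;0 0 0 0 0 0 .7;0 0 0 0 0 0 .7;0 0 0 0 0 0 .7;0 0 0 0 0 0 .7'; python3 -m crank '0 0 .2 0 0 0 .7;0 0 .3 0 0 0 .7;0 0 .3 0 0 0 .7;0 0 .3 0 0 0 .7;0 0 .2 0 0 0 .7;0 0 0 0 0 0 .7;0 0 0 0 0 0 .7;0 0 0 0 0 0 .7'; python3 st.py; python3 fl.py .5119 -.2165 .083 .01
python3 - <<'E'
from h import *
a,_,_=cloud("scene");b,_,W=cloud("wrist")
cv2.imwrite("pics/c3.png",np.hstack([cv2.resize(a[90:210,30:190],(400,300),interpolation=2),cv2.resize(b,(400,300))])[...,::-1])
w=W.reshape(-1,3);w=w[(w[:,2]>.1)&(w[:,2]<.13)&(np.hypot(w[:,0]-.512,w[:,1]+.2165)<.035)]
print(cv2.minAreaRect((w[:,:2]*1000).astype(np.float32)),w[:,2].max())
E
```

```text
time_s: 11.27
ee_pos: [0.5118, -0.2169, 0.0867]
tool_rot: [-0.0, -0.666, 0.746, 0.0]
ft_force: [-0.5, 0.1, 0.4]
width: 0.0598
grip_force: 0.0
time_s: 11.93
ee_pos: [0.5111, -0.2166, 0.2159]
tool_rot: [-0.0, -0.666, 0.746, 0.001]
ft_force: [0.3, -0.5, -0.4]
width: 0.061
grip_force: 0.0
[ 0.5111 -0.2166  0.2159] toolY 173.45 toolz [-0.001  0.001 -1.   ] w 0.061 g 0.0 F [ 0.3 -0.5 -0.4] t 11.9333
wrist 1084 817 n [-0.     0.002  1.   ] tilt 0.1 lo [ 0.4866 -0.2396  0.0756] hi [ 0.5338 -0.1939  0.0776]
scene 343 108 n [0.151 0.006 0.988] tilt 8.7 lo [ 0.502  -0.2389  0.0731] hi [ 0.5478 -0.192   0.0789]
((510.14794921875, -216.30279541015625), (41.67150115966797, 9.672502517700195), 83.38260650634766) 0.11835349123568606
```

View pics/c3.png

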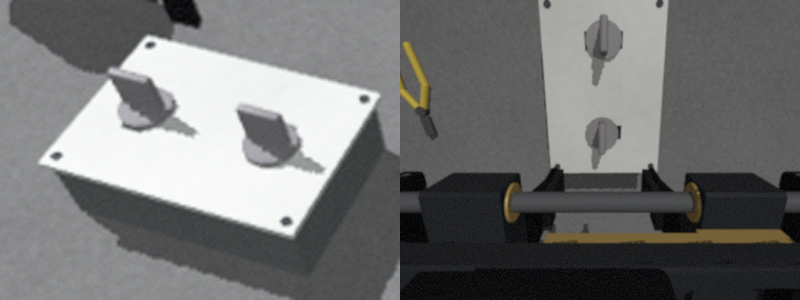

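The stud sits at (602,135) in the wrist half, parallel to the twin at (603,40). Its flange top is at 76.6 mm (77 expected), tilt 0.1°, wing at 83.4°, and the gripper is clear. Handing in.

```bash
python3 -c "
from workcell import manip;print(manip.sign_off())"
```

```text
the job is handed in; nothing more can be done
None
```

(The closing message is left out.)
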